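Put the punch away and snap the tool tin shut

TASK

Put the punch away: lay it in the longer compartment of the open tool tin, setting it down rather than dropping it. Then swing the tin's lid over and press it down at the front until it snaps past its spring catch and stays fully shut. Do not disturb the other things on the bench.

Things in the scene. Friction and masses are not known exactly. Their poses are not given: they have to be found in the camera images.
- punch_center (a point): Centre of the drift punch (half-way up and along): a plain grey steel round rod, 112 mm long, 13 mm thick, tapering towards one end, about 0.12 kg, lying loose on the bench. Its long axis is this point's y axis, level.
- compartment (a point): Middle of the rubber-lined floor of the tool tin's longer compartment, 14 mm above the bench. x points from the tin's front to its back (hinge side, away from the robot), y to its left end, z up. The compartment measures 136 mm along x and 182 mm along y; its walls are 50 mm high, the partition on its -y side 25 mm. Beyond that lies the shorter compartment (82 mm along y), with a nut and a soapstone.
- tool_tin: The red steel tool tin, 140 x 270 mm on plan, 64 mm high without its lid, walls 2 mm; it does not move. Origin: middle of its underside; axes as compartment. The lid is hinged along its back.
- lid_hinge (a point): Middle of the lid's hinge line, 64 mm above the bench, 73 mm behind the middle of the tin. Fixed to the tin, axes as compartment; the hinge line runs along y.
- lid_edge (a point): Middle of the lid's front edge, on its outer (top) face. Turns with the lid: x points along the lid to the hinge, z out of the outer face. The lid is 144 mm from hinge line to this edge, 273 mm along y, 14 mm thick; its outer face lies 15 mm outside the hinge line. A wire handle, 100 mm long along y, stands 21 mm out of the outer face half-way to the hinge.
- catch (a point): The sprung roller of the catch, in a steel bracket on the middle of the tin's front wall: 36 mm wide, 34 mm out from the wall, top 58 mm above the bench. Axes as compartment. A striker tongue 20 mm wide, reaching 27 mm below the lid's underside at the middle of its front edge, snaps past the roller.
- tool_tin_lid (a joint): Lid angle, rad: 0 is shut, 1.57 upright, 1.83 the back stop. The hinge is stiff: the lid stays where it is left and moves with 1 to 4 N at its front edge. At about 0.10 the striker meets the roller and the lid stands ajar; some 8 to 12 N pressed down near the front edge takes it past, then it snaps to 0 and is held.
- cold_chisel: Cold chisel, blue, 20 x 160 x 17 mm, on the bench; leave alone. Origin at the middle of its underside, y along it.
- wood_wedge: Flat wooden wedge, 22 x 140 x 10 mm, on the bench; leave alone. Origin at the middle of its underside, y along it.
- hardwood_block: Hardwood block, 60 x 120 x 43 mm, right of the tin; leave alone. Origin at the middle of its underside.
- oil_can: Green oil can with a thin spout, 176 mm tall, at the back left; leave alone. Origin at the middle of its underside.
- paint_brush: Paint brush, 40 x 202 x 18 mm, at the back left; leave alone. Origin at the middle of its underside.

How it is judged:
On the way:
1. the punch lies in the longer compartment, let go, with the lid still open (x of punch_center in the frame of compartment between -0.068 and 0.068 m and y of punch_center in the frame of compartment between -0.091 and 0.091 m and z of punch_center in the frame of compartment below 0.03 m and contact force between the fingers and punch below 0.1 N and value of joint tool_tin_lid above 0.3 rad), for 0.2 s.
At the end, for the whole second after the job is handed in: The punch lies at rest on the floor of the longer compartment (its centre within the compartment's walls and less than 30 mm above the floor) and the lid is shut past its catch (lid angle under 0.03 rad) and stays so (x of punch_center in the frame of compartment between -0.068 and 0.068 m and y of punch_center in the frame of compartment between -0.091 and 0.091 m and z of punch_center in the frame of compartment below 0.03 m and value of joint tool_tin_lid below 0.03 rad and linear speed of punch below 0.03 m/s); the robot touches nothing.
It fails at once if the punch is dropped: it falls freely faster than 0.8 m/s (a fall of more than about 3 cm) (contact force between the fingers and punch below 0.05 N and linear speed of punch above 0.8 m/s).
It fails at once if the cold chisel, the wooden wedge, the hardwood block, the oil can or the brush is moved by more than 3 cm (distance of any of cold_chisel, wood_wedge, hardwood_block, oil_can, paint_brush from where it was at the start of the episode above 0.03 m).
It also fails if it takes over 64 s, if anything falls off the work surface, if the arm or the gripper's body presses on something with over 40 N, if the wrist force passes 120 N, or if a joint passes its speed limit or range.

ROBOT

A 6-joint arm with a two-finger parallel gripper is mounted at the origin on a cart in front of the work surface, level with it; the furniture and walls round the work are solid. World frame = base frame: x ahead of the robot, y to its left, z up, the work surface at z = 0. Lengths are in m, angles in rad, forces in N, time in s.
With the tool pointing down it reaches from about 0.35 to 0.775 m from the base axis. Payload 5.5 kg.
Tool frame: the origin (TCP) lies on the centre line of the jaws, within the pads' length; the fingertips stand 11 mm ahead of it and the grasp point (between the pads) lies 8 mm behind it (env.nose_length is the distance from the TCP to the fingertips, in m); x points along the fingers, z is the direction in which the jaws open and shut, and the axes are right-handed (so a half turn about x gives the same grasp; the last joint's range is limited). The gripper opens to 85 mm and grips with 20 to 120 N. Pads are 22 mm wide; open, the fingers measure 114 mm over their backs; the gripper's body (76 mm by 85 mm) begins 54 mm behind the grasp point. The pads swing forward as they close: fully open they stand 13 mm farther back than shut.
Start: joints at [1.075, 0.313, 0.046, 1.304, 0, 1.431], TCP at [0.2, 0.539, 0.222] pointing down, gripper open.
Joint ranges: [-2.76, 2.76], [-0.86, 1.69], [-1.03, 1.26], [-2.2, 2.34], [-1.47, 1.5], [-3.14, 3.14]. Speed limits (rad/s): [2.57, 2.57, 3.14, 3.14, 3.14, 3.14].

INTERFACE

Orientations are given as a unit quaternion [w, x, y, z].
In Python, from workcell import env gives the robot as it stands. The module is installed in compiled form; this text tells all that it offers.
- The arm moves only by the tool step_arm, never from a script. Its argument "moves" is a list that holds one entry, the list of rows, each a list of 7 numbers: the turn, a rotation vector about the tool's x, y, z in rad, then the shift along the tool's x, y, z in m, then the opening, from 0 (shut) to 1 (fully open). In form: [[[rx, ry, rz, tx, ty, tz, grip], ...]]. A call has 1 to 12 rows; each row is the pose to reach, as a shift and turn from the pose measured when the call began, along the tool's axes at that moment; what a row does not reach only later rows make up. A row lasts 1/10 s, in which the tool goes at most 50 mm and 8.59 degrees, less where a joint would pass 70% of its speed; a pose out of reach is approached as far as the arm can. A call with a gripper value outside its range is refused whole. The fingers move at their own pace and stop on an object; "force" is the grip in N (left out, the last holds). Time passes only in rows, so rows that repeat a pose let the fingers close. It gives the time, the measured TCP pose, the force and the opening at its end, in the units of the state.
- env.get_state(): the state, without advancing time (a new reading comes with each control period).
- env.read_camera(name): name is "scene" or "top" or "wrist"; returns (picture, depth): 384x512x3 uint8, red, green, blue; 384x512 float32, m along the optical axis (not along the pixel's ray), 0 where there is no reading.
- env.get_calibration(name): a dict with "mtx" (3x3 intrinsics, pixels), "camera_from_world" (4x4, takes a point from world to camera coordinates); the wrist camera has in their place "T_tool_cam" (4x4, takes a point from camera to tool coordinates, whose origin is the TCP and whose axes are the tool frame's). Camera axes: x right, y down, z forward; pixel columns grow to the right and rows downward; lengths in m; the calibration is good to about 2 mm. A picture is of the moment at which its call begins: read the wrist's pose just before it. get_calibration takes no time and is no camera call.
- env.hand_in(): hands the job in, once; it reports no verdict.
Trained networks look in the newest picture that a camera, given by its name, has taken for a name from the list of things; names that differ only in an ending like _2 or _b are one class to them, and where a whole thing is asked for, a point or a joint stands for the part that bears it (a point fixed in the world has none). Each returns a list of dicts, best first, with "confidence" (0 to 1); they miss things now and then, are a little off and sometimes report something else, mostly with a low value. They report only what shows in the picture. A call takes as long as a camera call.
- env.boxes_of(camera, thing): "uv" ([column, row] in pixels, amid what is visible of it).
- env.silhouettes(camera, thing): "mask" (384x512 bool, what is visible of it) and "uv" ([column, row] in pixels, amid what is visible of it).
The state is a dict: "clock": time; "joint_pos": joint angles; "qvel": joint speeds; "tau": joint torques, N m; "tcp_pos": TCP position; "orientation": TCP orientation; "wrist_force": force on the tool from outside, world axes, zero at the start; "ft_torque": the same for the moment, N m; "finger_gap": finger opening in m.
Only numpy, scipy, OpenCV 4.12 (cv2) and the standard library are available. Lean on these libraries where they do the work, as an engineer would, in place of code of your own. Each camera call takes 0.05 s, during which the arm holds its last target.

## Working session

There is one attempt and no reset: what is moved stays moved. The work goes in short steps, Python scripts to look and compute and a tool call to move; the robot and the scene stay as the last step left them, time stands still between calls to the robot, and variables do not carry over. Pictures are saved under pics/ and viewed, and the job is handed in when it is done.

Besides the shell and the picture viewer there is one more tool, called as name([rows], argument=value, ...), one row to a line, values as JSON. step_arm: Moves the arm, as the interface text tells. Its arguments: {"type":"object","properties":{"moves":{"type":"array","items":{"type":"array","items":{"type":"array","items":{"type":"number"}}}},"force":{"type":"number"}},"required":["moves"]}

```bash
mkdir -p pics
cat > h.py <<'E'
import numpy as np,cv2
from scipy.spatial.transform import Rotation as R
from workcell import env
def save(n,im): cv2.imwrite('pics/'+n,im[:,:,::-1])
def world(cam,u,v,d,st=None):
    c=env.get_calibration(cam);K=np.array(c['mtx'])
    u,v,d=[np.asarray(a,float) for a in (u,v,d)]
    p=np.stack([(u-K[0,2])/K[0,0]*d,(v-K[1,2])/K[1,1]*d,d,np.ones_like(d)],-1)
    if cam=='wrist':
        q=st['orientation'];T=np.eye(4);T[:3,:3]=R.from_quat([q[1],q[2],q[3],q[0]]).as_matrix();T[:3,3]=st['tcp_pos']
        M=T@np.array(c['T_tool_cam'])
    else: M=np.linalg.inv(np.array(c['camera_from_world']))
    return (p@M.T)[...,:3]
E
python3 - <<'E'
from h import *
print(env.get_state())
for c in ['scene','top']:
    im,d=env.read_camera(c); save(c+'0.png',im); np.save(c+'0.npy',d)
    for t in ['punch_center','compartment','tool_tin','lid_edge','lid_hinge','catch','cold_chisel','wood_wedge','hardwood_block','oil_can','paint_brush']:
        try:
            for r in env.silhouettes(c,t)[:2]:
                m=r['mask']&(d>0); v,u=np.nonzero(m); P=world(c,u,v,d[m])
                print(c,t,round(r['confidence'],2),np.round(r['uv']),m.sum(),np.median(P,0).round(3),P.min(0).round(3),P.max(0).round(3))
        except Exception as e: print(t,e)
E
```

```text
{'clock': 0.0, 'joint_pos': array([ 1.07540047e+00,  3.13988297e-01,  4.49680833e-02,  1.30357303e+00,
       -1.17770505e-06,  1.43119138e+00]), 'qvel': array([ 0.00133309, -0.0007375 ,  0.00114798, -0.00123871, -0.00035215,
        0.00218725]), 'tau': array([ 3.79878220e-04, -4.80622494e+01,  2.98537552e+01,  1.93137926e-02,
       -3.52469567e-05, -1.38656685e-05]), 'tcp_pos': array([0.20005266, 0.53852099, 0.2211113 ]), 'orientation': array([ 0.58002139, -0.40391657,  0.58115506,  0.40334276]), 'wrist_force': array([ 0.2747927 , -0.73516057,  0.13154065]), 'ft_torque': array([ 0.02504701,  0.00714912, -0.00781422]), 'finger_gap': 0.08536454135254795}
scene punch_center 0.54 [226. 233.] 67 [0.531 0.08  0.011] [0.518 0.024 0.002] [0.546 0.122 0.018]
scene compartment 0.94 [261. 184.] 3128 [ 0.574 -0.196  0.038] [ 0.422 -0.419 -0.025] [ 0.737 -0.064  0.221]
scene tool_tin 0.68 [263. 179.] 3009 [ 0.575 -0.196  0.038] [ 0.422 -0.396 -0.01 ] [ 0.643 -0.064  0.221]
scene lid_edge 0.98 [250. 164.] 983 [ 0.6   -0.185  0.15 ] [ 0.573 -0.335 -0.009] [ 0.734 -0.064  0.221]
scene lid_edge 0.
[... 1228 characters left out ...]
inge 0.9 [293. 194.] 5048 [ 0.558 -0.205  0.016] [ 0.422 -0.382 -0.436] [ 0.672 -0.06   0.222]
top catch 0.21 [403. 211.] 734 [ 0.487 -0.558  0.041] [ 0.441 -0.904 -0.734] [ 0.65  -0.498  0.049]
top cold_chisel 0.68 [207. 177.] 258 [0.602 0.088 0.013] [ 0.586  0.015 -0.007] [0.619 0.168 0.021]
top wood_wedge 0.83 [198. 224.] 279 [0.445 0.105 0.009] [ 0.424  0.033 -0.007] [0.465 0.171 0.019]
top hardwood_block 0.8 [400. 211.] 678 [ 0.487 -0.557  0.041] [ 0.439 -0.623  0.001] [ 0.538 -0.498  0.049]
top oil_can 0.64 [115. 166.] 440 [0.646 0.386 0.061] [ 0.617  0.361 -0.005] [0.694 0.459 0.155]
top oil_can 0.39 [292. 193.] 4874 [ 0.557 -0.205  0.016] [ 0.423 -0.383 -0.006] [ 0.672 -0.067  0.222]
```

Run:
```python
import cv2
a=cv2.imread('pics/top0.png')[130:270,90:430]; cv2.imwrite('pics/top0c.png',cv2.resize(a,None,fx=2.35,fy=2.35,interpolation=2))
a=cv2.imread('pics/scene0.png'); cv2.imwrite('pics/scene0b.png',cv2.resize(a,(800,600)))
```

```text
(no output)
```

View pics/top0c.png

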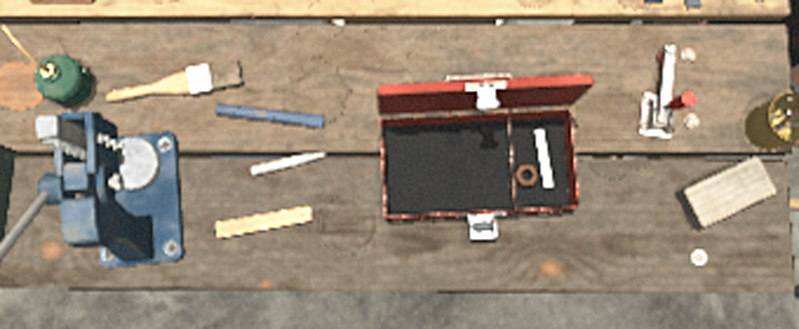

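View pics/scene0b.png

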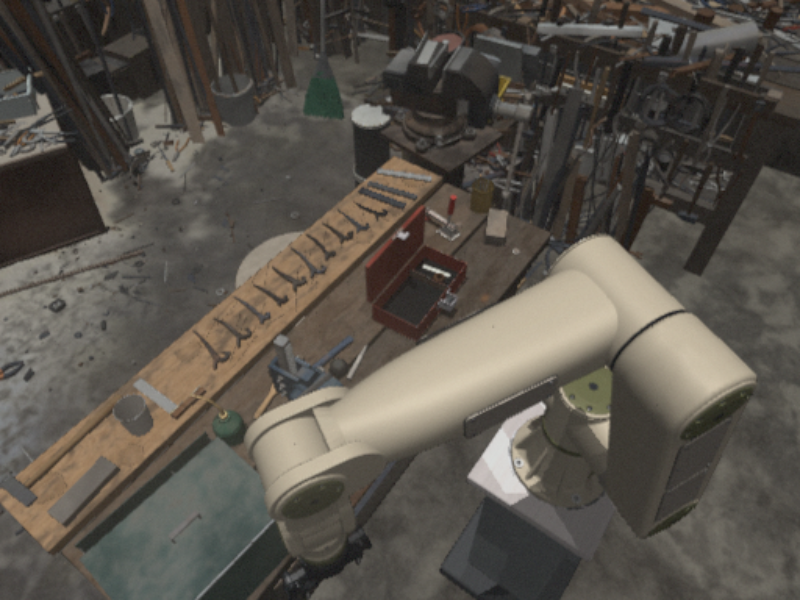

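The top picture shows the punch (crop 287,163) between the blue chisel and the wedge. The tin lies to its right with its lid standing up, and there is a vice to the left. Next I measure the punch axis, the tin pose and the vice height.

Run:
```python
from h import *
im,d=env.read_camera('top')
v,u=np.mgrid[0:384,0:512]; P=world('top',u,v,d); ok=d>0
def reg(n,x0,x1,y0,y1,z0,z1):
    m=ok&(P[...,0]>x0)&(P[...,0]<x1)&(P[...,1]>y0)&(P[...,1]<y1)&(P[...,2]>z0)&(P[...,2]<z1)
    Q=P[m]; print(n,len(Q),Q.min(0).round(3),Q.max(0).round(3)); return Q
reg('vice',.3,.75,.17,.36,.03,.5)
reg('anytall',.3,.75,-.05,.17,.03,.5)
reg('bench',.3,.9,-.05,.0,-.01,.03)
for z0 in(.06,.1,.15,.2): reg('lid%g'%z0,.4,.75,-.4,-.03,z0,z0+.03)
for c in ['top']:
  for t in ['punch_center','cold_chisel','wood_wedge']:
    r=env.silhouettes(c,t)[0]; m=r['mask'].astype('uint8')
    vv,uu=np.nonzero(m)
    zt=.012 if t[0]!='w' else .01
    # project rays on z plane
    a=world(c,uu,vv,np.ones(len(uu)));C=np.linalg.inv(env.get_calibration(c)['camera_from_world'])[:3,3]
    s=(zt-C[2])/(a[:,2]-C[2]); Q=C+(a-C)*s[:,None]
    rect=cv2.minAreaRect(Q[:,:2].astype('f4')*1000); 
    w,V=np.linalg.eigh(np.cov(Q[:,:2].T)); ax=V[:,1]*np.sign(V[1,1]); pr=(Q[:,:2]-Q[:,:2].mean(0))@ax
    print(t,Q.mean(0).round(4),rect,'ax',ax.round(3),pr.min(),pr.max())
# tin
Q=reg('rim',.4,.7,-.38,-.03,.05,.072); rect=cv2.minAreaRect(Q[:,:2].astype('f4')*1000);print(rect)
Q=reg('floor',.42,.62,-.34,-.06,.005,.025)
rect=cv2.minAreaRect(Q[:,:2].astype('f4')*1000);print(rect,np.median(Q,0))
```

```text
vice 2705 [0.336 0.225 0.03 ] [0.565 0.333 0.457]Traceback (most recent call last):
  File "<stdin>", line 8, in <module>
  File "<stdin>", line 6, in reg
    return umr_minimum(a, axis, None, out, keepdims, initial, where)
ValueError: zero-size array to reduction operation minimum which has no identity
```

Run:
```python
from h import *
im,d=env.read_camera('top')
v,u=np.mgrid[0:384,0:512]; P=world('top',u,v,d); ok=d>0
def reg(n,x0,x1,y0,y1,z0,z1):
    m=ok&(P[...,0]>x0)&(P[...,0]<x1)&(P[...,1]>y0)&(P[...,1]<y1)&(P[...,2]>z0)&(P[...,2]<z1)
    Q=P[m]
    print(n,len(Q))
    if len(Q): print(Q.min(0).round(3),Q.max(0).round(3),np.median(Q,0).round(3)); 
    return Q
Q=reg('vice',.3,.75,.17,.36,.03,.5); print(np.percentile(Q[:,2],[50,80,90,95,98,99]))
reg('vicehi',.3,.75,.17,.36,.15,.5)
reg('anytall',.3,.75,-.05,.17,.03,.5)
reg('bench',.3,.9,-.05,.0,-.01,.03)
for z0 in(.06,.1,.15,.2): reg('lid%g'%z0,.4,.75,-.4,-.03,z0,z0+.03)
for c in ['top']:
  for t in ['punch_center','cold_chisel','wood_wedge']:
    r=env.silhouettes(c,t)[0]; m=r['mask'].astype('uint8')
    vv,uu=np.nonzero(m)
    zt=.012 if t[0]!='w' else .01
    a=world(c,uu,vv,np.ones(len(uu)));C=np.linalg.inv(env.get_calibration(c)['camera_from_world'])[:3,3]
    s=(zt-C[2])/(a[:,2]-C[2]); Q=C+(a-C)*s[:,None]
    rect=cv2.minAreaRect(Q[:,:2].astype('f4')*1000); 
    w,V=np.linalg.eigh(np.cov(Q[:,:2].T)); ax=V[:,1]*np.sign(V[1,1]); pr=(Q[:,:2]-Q[:,:2].mean(0))@ax
    print(t,Q.mean(0).round(4),rect,'ax',ax.round(3),pr.min(),pr.max())
Q=reg('rim',.4,.7,-.38,-.03,.05,.072); rect=cv2.minAreaRect(Q[:,:2].astype('f4')*1000);print(rect)
Q=reg('floor',.42,.62,-.34,-.06,.005,.025)
rect=cv2.minAreaRect(Q[:,:2].astype('f4')*1000);print(rect)
st=env.get_state();q=st['orientation'];print(R.from_quat([q[1],q[2],q[3],q[0]]).as_matrix().round(3))
print(env.get_calibration('wrist'))
```

```text
vice 2694
[0.336 0.218 0.03 ] [0.564 0.334 0.457] [0.466 0.275 0.258]
[0.25838205 0.3020407  0.36873423 0.44630754 0.45221524 0.45417635]
vicehi 2091
[0.336 0.238 0.151] [0.561 0.334 0.457] [0.465 0.277 0.269]
anytall 0
bench 2147
[ 0.351 -0.05  -0.01 ] [ 0.9  -0.    0.03] [ 0.617 -0.025  0.001]
lid0.06 287
[ 0.439 -0.344  0.06 ] [ 0.607 -0.069  0.09 ] [ 0.595 -0.203  0.066]
lid0.1 140
[ 0.592 -0.337  0.1  ] [ 0.607 -0.07   0.13 ] [ 0.599 -0.189  0.115]
lid0.15 162
[ 0.592 -0.337  0.15 ] [ 0.607 -0.067  0.18 ] [ 0.6   -0.221  0.164]
lid0.2 504
[ 0.573 -0.337  0.2  ] [ 0.618 -0.068  0.222] [ 0.604 -0.203  0.208]
punch_center [0.5324 0.0689 0.012 ] ((533.837890625, 65.77024841308594), (17.725887298583984, 111.43465423583984), 14.319448471069336) ax [-0.229  0.973] -0.059147974346381665 0.05239436093488487
cold_chisel [0.6037 0.0962 0.012 ] ((603.348876953125, 93.62488555908203), (157.69677734375, 17.505449295043945), 83.64042663574219) ax [0.111 0.994] -0.0814119428317515 0.07628480695023866
wood_wedge [ 0.5565 -0.2107  0.01  ] ((544.2098999023438, -226.78955078125), (237.7368469238281
[... 356 characters left out ...]
0.014]
((516.8363037109375, -204.1090087890625), (184.2941131591797, 277.3580017089844), 3.9086222648620605)
[[ 0.    -0.937  0.348]
 [ 0.     0.348  0.937]
 [-1.     0.     0.   ]]
{'mtx': array([[317.82852798,   0.        , 254.54946785],
       [  0.        , 317.82852798, 191.37181786],
       [  0.        ,   0.        ,   1.        ]]), 'T_tool_cam': array([[ 6.11898603e-04, -3.12506216e-01,  9.49915518e-01,
        -1.50762171e-01],
       [-6.90905014e-04, -9.49915601e-01, -3.12505798e-01,
         8.04380640e-02],
       [ 9.99999574e-01, -4.65079533e-04, -7.97164140e-04,
         1.02940107e-03],
       [ 0.00000000e+00,  0.00000000e+00,  0.00000000e+00,
         1.00000000e+00]])}
```

Run:
```python
from h import *
im,d=env.read_camera('top')
save('top1.png',cv2.resize(im,(800,600)))
v,u=np.mgrid[0:384,0:512]; P=world('top',u,v,d); ok=d>0
print('max z map rows y .40->.18, cols x .20->.64')
for y in np.arange(.58,.16,-.03):
    s=[]
    for x in np.arange(.14,.66,.03):
        m=ok&(abs(P[...,0]-x)<.015)&(abs(P[...,1]-y)<.015); s.append('%4d'%(P[m][:,2].max()*1000) if m.any() else '   .')
    print('%.2f'%y,' '.join(s))
```

```text
max z map rows y .40->.18, cols x .20->.64
0.58 -734 -737  260  301 -733 -736 -734  215  216  217  215  221  215  214  215  204  164    7
0.55 -736 -733  307 -736 -732 -729 -730  215  213  215  215  214  214  216  214  205    6    7
0.52 -737  384  387  388 -733 -733 -736  214  214  217  215  215  216  215  213  203    4    3
0.49 -736  350  393  378 -735 -735 -735  214  213  214  216  215  214  216  214  205    7    7
0.46 -733  344  349 -729 -736 -731 -734    4    5  204  213  213  215  214  213  206    5    8
0.43 -737 -735 -737 -732 -725 -734 -733    5    6    5    4    5    5    5    6    3   60   70
0.40 -734 -731 -737 -736 -737 -739 -733    3    4    4    3    3    .    3    .    .   75  153
0.37 -731 -734 -735 -733 -731 -734 -737    4    6    4    .    0   -1    .    .    .   70   81
0.34 -728 -733 -738 -734 -733 -735 -734  448   25   25  283  256  245    .    .    5   16   15
0.31 -735 -724 -730 -733 -739 -737 -735  456  447  370  319  272  352  354  273    7   17   18
0.28 -731 -734 -736 -731 -738 -733 -737    3   76  270  276  274  353  356  274    5   13   21
0.25 -735 -737 -736 -737 -737 -735 -725    3   65  272  274  270  274  272  271   21   13   19
0.22 -736 -736 -730 -735 -733 -729 -736    4   24   44   27   25   25   24   24    5   12   22
0.19 -639 -648 -737 -736 -737 -737 -733    3    5    4    3    4    5    4    6    5    4   22
```

View pics/top1.png

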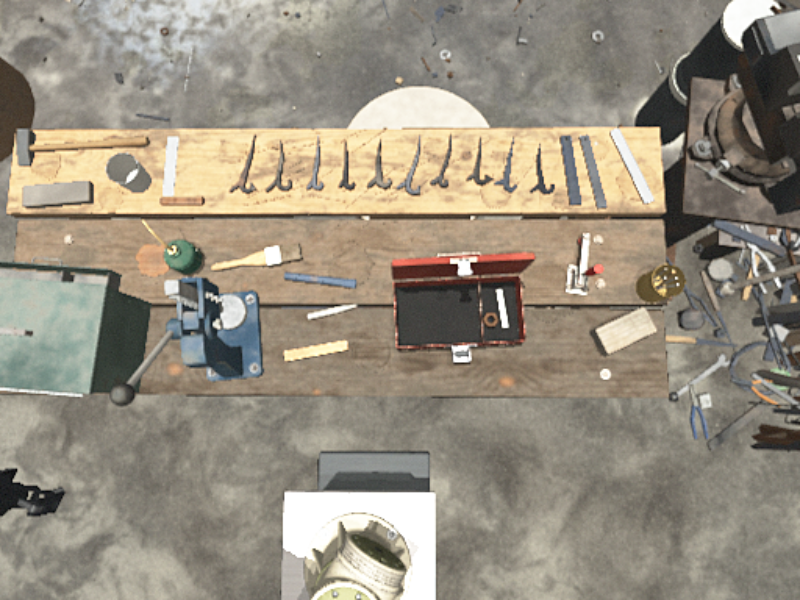

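A lever press stands between the arm and the punch, its knob at about (0.34, 0.32, 0.457). I'll retract to a small radius with the fingers shut, then swing past it.

step_arm([
  [[0,0,0,0,0,-0.045,0],[0,0,0,0,0,-0.09,0],[0,0,0,0,0,-0.135,0],[0,0,0,0,0,-0.175,0],[0,0,0,0,0,-0.205,0],[0,0,0,0,0,-0.21,0],[0,0,0,0,0,-0.21,0]],
])

```text
clock: 2.2
tcp_pos: [0.1271, 0.342, 0.2225]
orientation: [0.581, -0.403, 0.58, 0.404]
wrist_force: [-0.2, 0.4, -0.0]
finger_gap: -0.0001
```

step_arm([
  [[0.123,0,0,0,-0.0448,-0.0028,0],[0.246,0,0,0,-0.0889,-0.011,0],[0.369,0,0,0,-0.1317,-0.0246,0],[0.492,0,0,0,-0.1724,-0.0433,0],[0.615,0,0,0,-0.2106,-0.0669,0],[0.738,0,0,0,-0.2456,-0.095,0],[0.861,0,0,0,-0.2768,-0.1271,0],[0.984,0,0,0,-0.3039,-0.1629,0],[0.984,0,0,0,-0.3039,-0.1629,0.6]],
])

```text
clock: 3.1
tcp_pos: [0.3588, 0.0788, 0.2224]
orientation: [0.704, -0.077, 0.702, 0.077]
wrist_force: [-0.1, -0.0, 0.7]
finger_gap: 0.0134
```

step_arm([
  [[0,0,0,0.01,-0.01,0.04,0.6],[0,0,0,0.02,-0.02,0.08,0.6],[0,0,0,0.03,-0.035,0.12,0.6],[0,0,0,0.05,-0.045,0.15,0.6],[0,0,0,0.06,-0.05,0.167,0.6],[0,0,0,0.06,-0.05,0.167,0.6],[0,0,0,0.06,-0.05,0.167,0.6]],
])

```text
clock: 3.8
tcp_pos: [0.5329, 0.067, 0.162]
orientation: [0.703, -0.078, 0.703, 0.078]
wrist_force: [-0.2, 0.2, -1.2]
finger_gap: 0.0515
```

```bash
cat > look.py <<'E'
from h import *
import sys
st=env.get_state(); im,d=env.read_camera('wrist'); save(sys.argv[1],im)
q=st['orientation'];M=R.from_quat([q[1],q[2],q[3],q[0]]).as_matrix()
print(st['clock'],st['tcp_pos'].round(4),st['finger_gap'],st['wrist_force'].round(1));print(M.round(3))
v,u=np.mgrid[0:384,0:512]; P=world('wrist',u,v,d,st); ok=d>0
E
cat > p.py <<'E'
from look import *
for r in env.silhouettes('wrist','punch_center')[:2]:
    m=r['mask']&ok; Q=P[m]; print(r['confidence'],r['uv'],len(Q),np.median(Q,0),Q.min(0),Q.max(0))
    Q=Q[(Q[:,2]>.004)&(Q[:,2]<.025)]
    w,V=np.linalg.eigh(np.cov(Q[:,:2].T)); ax=V[:,1]*np.sign(V[1,1]); c=Q[:,:2].mean(0); pr=(Q[:,:2]-c)@ax
    a,b=np.percentile(pr,[.5,99.5]); mid=c+ax*(a+b)/2
    print('mid',mid.round(4),'len',b-a,'ax',ax.round(3)); n=np.array([ax[1],-ax[0]])
    for lo in np.linspace(a,b,6)[:-1]:
        k=(pr>=lo)&(pr<lo+(b-a)/5); t=(Q[k,:2]-mid)@n; print('w',np.percentile(t,[2,98]).round(4),Q[k,2].max().round(4))
    D=np.r_[mid,0.014]-st['tcp_pos']; print('tool shift',(M.T@D).round(4),'yaw err deg',np.degrees(np.arctan2(n@M[:2,1],n@M[:2,2])))
E
python3 p.py w1.png
```

```text
3.8 [0.5329 0.067  0.162 ] 0.051515576076054184 [-0.2  0.2 -1.2]
[[ 0.001 -0.218  0.976]
 [ 0.     0.976  0.218]
 [-1.     0.     0.001]]
0.75 [254.4, 165.0] 1313 [0.53321376 0.0747575  0.01081537] [ 0.51713139  0.01148935 -0.00128665] [0.55039017 0.12027479 0.01399771]
mid [0.5354 0.066 ] len 0.1093501240223134 ax [-0.238  0.971]
w [-0.0043  0.004 ] 0.0117
w [-0.0058  0.0063] 0.0139
w [-0.0065  0.0065] 0.0138
w [-0.006   0.0059] 0.0137
w [-0.0064  0.0061] 0.014
tool shift [ 0.148  -0.0016  0.0021] yaw err deg 1.1528475894321384
0.21 [234.5, 327.2] 6252 [ 0.54660332 -0.07397457  0.02520216] [ 0.42833908 -0.22993721 -0.00186542] [0.6114672  0.08192955 0.25161159]
mid [ 0.5473 -0.117 ] len 0.10533067234502122 ax [0.143 0.99 ]
w [-0.036   0.0363] 0.0152
w [-0.0417  0.0475] 0.0235
w [-0.0337  0.0456] 0.0243
w [0.0423 0.0427] 0.0247
w [-0.0471  0.0331] 0.025
tool shift [ 0.1479 -0.1828 -0.0262] yaw err deg -20.847823771303265
```

View pics/w1.png

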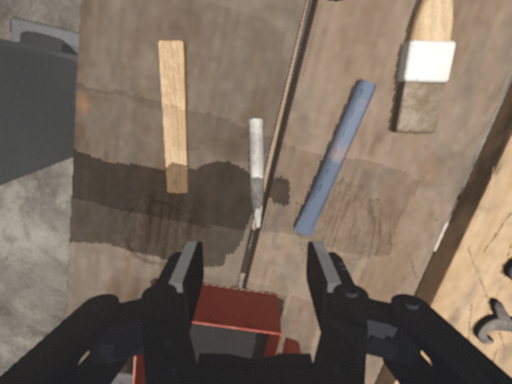

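The wrist picture shows the punch at (254,165), clear of the wedge and chisel, tapering towards the tin. I'll descend and grip it slightly towards its thick end.

step_arm([
  [[-0.02,0,0,0.045,0.003,0.002,0.6],[-0.02,0,0,0.09,0.003,0.002,0.6],[-0.02,0,0,0.125,0.003,0.002,0.6],[-0.02,0,0,0.145,0.003,0.002,0.6],[-0.02,0,0,0.148,0.003,0.002,0.5],[-0.02,0,0,0.148,0.003,0.002,0.3],[-0.02,0,0,0.148,0.003,0.002,0],[-0.02,0,0,0.148,0.003,0.002,0],[-0.02,0,0,0.148,0.003,0.002,0],[-0.02,0,0,0.148,0.003,0.002,0],[-0.02,0,0,0.148,0.003,0.002,0],[-0.02,0,0,0.148,0.003,0.002,0]],
], force=50)

```text
clock: 5.1
tcp_pos: [0.5343, 0.0703, 0.0153]
orientation: [0.703, -0.085, 0.701, 0.085]
wrist_force: [-0.8, -0.1, -0.3]
finger_gap: 0.0001
```

```bash
python3 p.py w2.png; python3 -c "
from h import *;print(env.nose_length)"
```

```text
5.1 [0.5343 0.0703 0.0153] 7.926395775184062e-05 [-0.8 -0.1 -0.3]
[[ 0.003 -0.238  0.971]
 [ 0.     0.971  0.238]
 [-1.    -0.     0.003]]
0.68 [253.7, 193.8] 2232 [0.52759321 0.09859283 0.01116272] [ 0.51675679  0.01003295 -0.00188647] [0.5501693  0.12050151 0.01411719]
mid [0.5356 0.0659] len 0.11000292809615198 ax [-0.239  0.971]
w [-0.0019  0.0015] 0.0096
0.011Traceback (most recent call last):
  File "p.py", line 9, in <module>
    k=(pr>=lo)&(pr<lo+(b-a)/5); t=(Q[k,:2]-mid)@n; print('w',np.percentile(t,[2,98]).round(4),Q[k,2].max().round(4))
                                                             ~~~~~~~~~~~~~^^^^^^^^^^
    return _quantile_unchecked(
        a, q, axis, out, overwrite_input, method, keepdims, weights)
    return _ureduce(a,
                    func=_quantile_ureduce_func,
    ...<5 lines>...
                    overwrite_input=overwrite_input,
                    method=method)
    r = func(a, **kwargs)
    result = _quantile(arr,
                       quantiles=q,
    ...<2 lines>...
                       out=out,
                       weights=wgt)
    slices_having_nans = np.isnan(arr[-1, ...])
                                  ~~~^^^^^^^^^
IndexError: index -1 is out of bounds for axis 0 with size 0
```

View pics/w2.png

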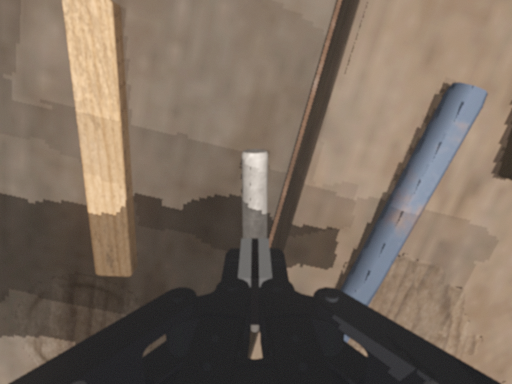

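Run:
```python
import sys; sys.argv=['x','w2b.png']
from look import *
for (u0,v0) in [(244,242),(246,250),(266,250),(256,245),(256,300),(255,232),(255,345),(200,200),(30,350),(300,240)]:
    print(u0,v0,P[v0,u0].round(4), (M.T@(P[v0,u0]-st['tcp_pos'])).round(4))
print(env.get_state()['finger_gap'])
im=cv2.imread('pics/w2b.png')[220:320,190:320]; cv2.imwrite('pics/w2c.png',cv2.resize(im,None,fx=6,fy=6))
```

```text
5.2 [0.5342 0.0703 0.0152] -0.00014646094895343493 [0.  0.1 0.3]
[[ 0.002 -0.238  0.971]
 [ 0.     0.971  0.238]
 [-1.    -0.     0.002]]
244 242 [0.5268 0.0808 0.0315] [-0.0163  0.0119 -0.0046]
246 250 [0.5279 0.0811 0.0392] [-0.0241  0.0119 -0.0034]
266 250 [0.5368 0.0828 0.0385] [-0.0233  0.0115  0.0055]
256 245 [0.5322 0.0826 0.0353] [-0.0201  0.0123  0.0011]
256 300 [0.5346 0.0722 0.0608] [-0.0456  0.0017  0.001 ]
255 232 [0.533  0.0779 0.0117] [0.0035 0.0076 0.0006]
255 345 [ 0.5541 -0.0086 -0.0023] [ 0.0175 -0.0815  0.0006]
200 200 [ 0.4999  0.0836 -0.0014] [ 0.0165  0.021  -0.0301]
30 350 [ 0.4102 -0.0465 -0.001 ] [ 0.0158 -0.0841 -0.1482]
300 240 [ 5.609e-01  7.360e-02 -2.000e-04] [ 0.0154 -0.0032  0.0267]
0.00026831525083021704
```

View pics/w2c.png

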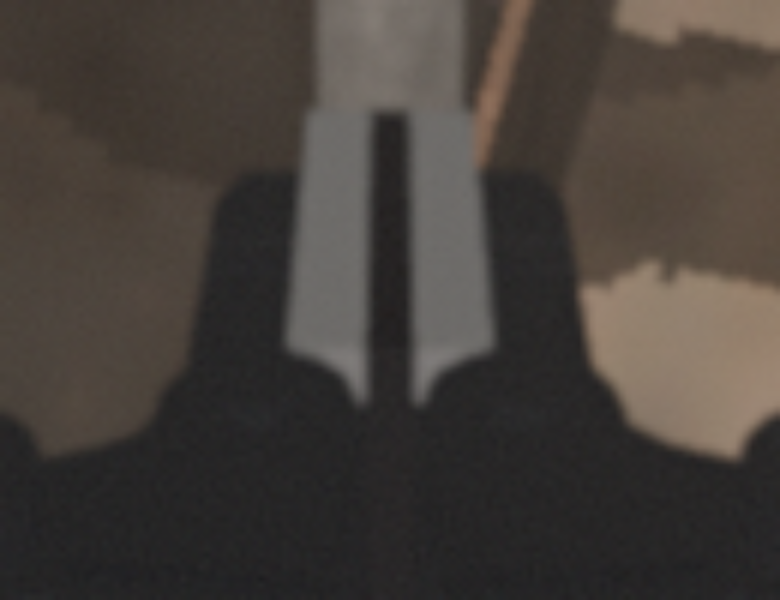

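The fingers shut without gripping (gap 0), and the punch has not moved. The tips seem to reach less far than I assumed, so I'll open here and look again.

step_arm([
  [[0,0,0,0,0,0,0.4],[0,0,0,0,0,0,0.4],[0,0,0,0,0,0,0.4],[0,0,0,0,0,0,0.4],[0,0,0,0,0,0,0.4]],
])

```text
clock: 5.75
tcp_pos: [0.5342, 0.0703, 0.0151]
orientation: [0.703, -0.085, 0.701, 0.085]
wrist_force: [0.6, -0.7, -0.2]
finger_gap: 0.0342
```

Run:
```python
import sys; sys.argv=['x','w3.png']
from look import *
```

```text
5.75 [0.5342 0.0703 0.0151] 0.03419307152746411 [ 0.6 -0.7 -0.2]
[[ 0.002 -0.238  0.971]
 [ 0.     0.971  0.238]
 [-1.    -0.     0.002]]
```

View pics/w3.png

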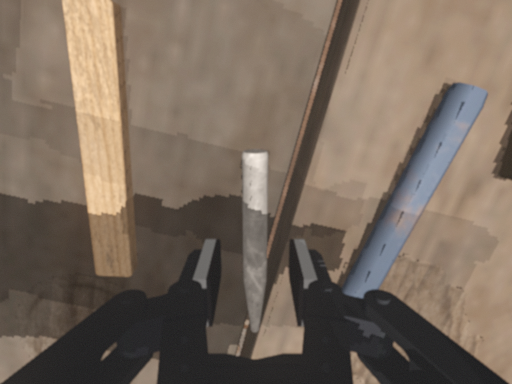

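step_arm([
  [[0,0,0,0.003,0,0,0.4],[0,0,0,0.006,0,0,0.4],[0,0,0,0.009,0,0,0.4],[0,0,0,0.009,0,0,0.4]],
])

```text
clock: 6.2
tcp_pos: [0.5336, 0.0704, 0.0054]
orientation: [0.702, -0.085, 0.702, 0.085]
wrist_force: [-0.2, -0.5, -0.8]
finger_gap: 0.0343
```

Run:
```python
import sys; sys.argv=['x','w4.png']
from look import *
im=cv2.imread('pics/w4.png')[220:340,170:340]; cv2.imwrite('pics/w4c.png',cv2.resize(im,None,fx=4.5,fy=4.5))
for (u0,v0) in [(208,246),(208,252),(301,250),(304,256),(256,245)]:
    print(u0,v0,P[v0,u0].round(4), (M.T@(P[v0,u0]-st['tcp_pos'])).round(4))
```

```text
6.2 [0.5336 0.0704 0.0054] 0.03425814846780266 [-0.2 -0.5 -0.8]
[[ 0.001 -0.238  0.971]
 [ 0.     0.971  0.238]
 [-1.     0.     0.001]]
208 246 [0.5104 0.0771 0.0261] [-0.0206  0.0121 -0.0209]
208 252 [0.5112 0.0768 0.0307] [-0.0253  0.0116 -0.0203]
301 250 [0.5511 0.0873 0.0302] [-0.0247  0.0123  0.021 ]
304 256 [0.5519 0.0869 0.0346] [-0.0291  0.0118  0.0218]
256 245 [0.5334 0.0759 0.0126] [-0.0071  0.0055  0.0011]
```

View pics/w4c.png

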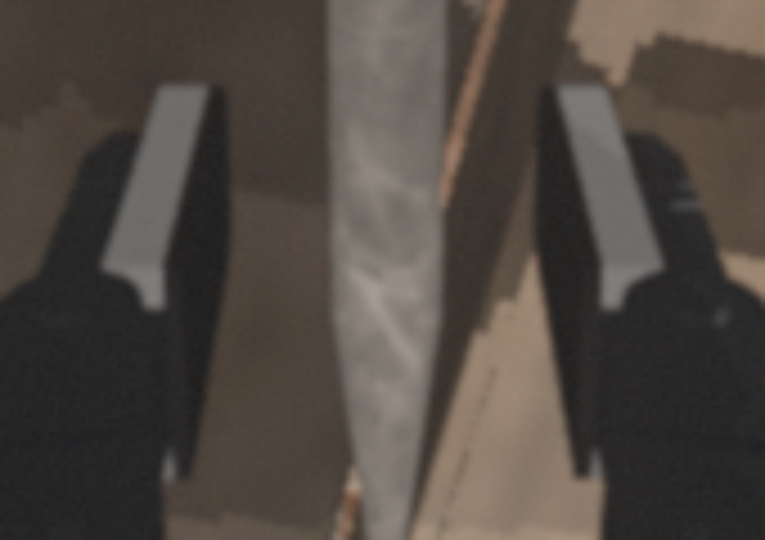

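The tips stand about 16 mm behind the stated TCP at this opening, not 11 mm ahead of it, so I need to go further down. I'll do it in small steps and watch the force.

step_arm([
  [[0,0,0,0.003,0,0.001,0.4],[0,0,0,0.006,0,0.001,0.4],[0,0,0,0.009,0,0.001,0.4],[0,0,0,0.009,0,0.001,0.4]],
])

```text
clock: 6.65
tcp_pos: [0.5343, 0.0706, -0.0038]
orientation: [0.702, -0.085, 0.702, 0.085]
wrist_force: [0.2, 0.8, -0.3]
finger_gap: 0.0343
```

Run:
```python
import sys; sys.argv=['x','w5.png']
from look import *
im=cv2.imread('pics/w5.png')[220:340,170:340]; cv2.imwrite('pics/w5c.png',cv2.resize(im,None,fx=4.5,fy=4.5))
for v0 in range(232,262,3): print(v0,P[v0,207].round(4),(M.T@(P[v0,207]-st['tcp_pos'])).round(4))
```

```text
6.65 [ 0.5343  0.0706 -0.0038] 0.03434084262539338 [ 0.2  0.8 -0.3]
[[ 0.001 -0.238  0.971]
 [ 0.     0.971  0.238]
 [-1.     0.     0.001]]
232 [ 0.5086  0.0753 -0.0009] [-0.003   0.0107 -0.0239]
235 [ 0.5089  0.0741 -0.    ] [-0.0039  0.0094 -0.0239]
238 [ 0.5092  0.0717 -0.0014] [-0.0024  0.007  -0.0242]
241 [0.51   0.0769 0.0115] [-0.0153  0.0119 -0.0221]
244 [0.5104 0.0768 0.0142] [-0.0181  0.0118 -0.0217]
247 [0.5109 0.0772 0.0175] [-0.0214  0.012  -0.0212]
250 [0.5112 0.0772 0.0203] [-0.0241  0.0119 -0.0208]
253 [0.5116 0.0771 0.0225] [-0.0264  0.0117 -0.0205]
256 [0.512  0.0772 0.0251] [-0.029   0.0117 -0.0202]
259 [0.5123 0.0769 0.0272] [-0.031   0.0114 -0.0199]
```

View pics/w5c.png

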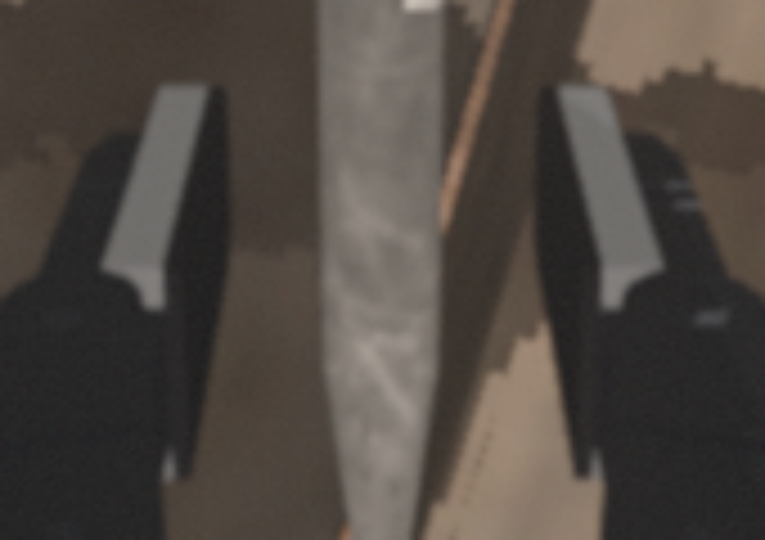

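step_arm([
  [[0,0,0,0.003,0,0,0.4],[0,0,0,0.0055,0,0,0.4],[0,0,0,0.0055,0,0,0.2],[0,0,0,0.0055,0,0,0.1],[0,0,0,0.0055,0,0,0],[0,0,0,0.0055,0,0,0],[0,0,0,0.0055,0,0,0]],
], force=50)

```text
clock: 7.4
tcp_pos: [0.5343, 0.0705, -0.0088]
orientation: [0.702, -0.085, 0.702, 0.085]
wrist_force: [-1.6, -0.5, 5.2]
finger_gap: 0.0111
```

Run:
```python
import sys; sys.argv=['x','w6.png']
from look import *
im=cv2.imread('pics/w6.png')[120:340,150:360]; cv2.imwrite('pics/w6c.png',cv2.resize(im,None,fx=2.7,fy=2.7))
```

```text
7.4 [ 0.5343  0.0705 -0.0088] 0.011078392634238432 [-1.6 -0.5  5.2]
[[ 0.001 -0.238  0.971]
 [ 0.     0.971  0.238]
 [-1.     0.     0.001]]
```

View pics/w6c.png

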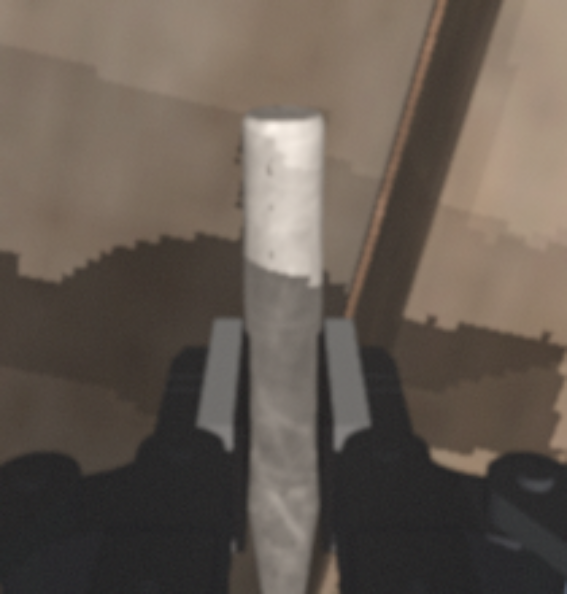

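Gripped, with a gap of 11.1 mm. I'll lift a little and check.

step_arm([
  [[0,0,0,-0.003,0,0,0],[0,0,0,-0.008,0,0,0],[0,0,0,-0.014,0,0,0],[0,0,0,-0.02,0,0,0],[0,0,0,-0.02,0,0,0]],
], force=60)

```text
clock: 7.95
tcp_pos: [0.5352, 0.0705, 0.0123]
orientation: [0.703, -0.085, 0.701, 0.085]
wrist_force: [0.4, -0.8, -1.8]
finger_gap: 0.0109
```

```bash
cat > pp.py <<'E'
from look import *
r=env.silhouettes('wrist','punch_center')[0]; m=r['mask']&ok; Q=P[m]; L=(Q-st['tcp_pos'])@M
print(r['confidence'],r['uv'],len(Q))
for lo in np.arange(-.08,.08,.01):
    k=(L[:,1]>=lo)&(L[:,1]<lo+.01)
    if k.sum()>5: print('y%.2f'%lo,k.sum(),'topx',np.percentile(L[k,0],5).round(4),'z',np.percentile(L[k,2],[3,97]).round(4),'worldz',np.percentile(Q[k,2],95).round(4))
E
python3 pp.py w7.png
```

```text
7.95 [0.5352 0.0705 0.0123] 0.010882221734424494 [ 0.4 -0.8 -1.8]
[[ 0.003 -0.238  0.971]
 [ 0.     0.971  0.238]
 [-1.    -0.     0.003]]
0.58 [257.2, 241.3] 4824
y-0.06 108 topx -0.0179 z [-0.0026  0.0033] worldz 0.0302
y-0.05 204 topx -0.0192 z [-0.0036  0.0043] worldz 0.0315
y-0.04 283 topx -0.0205 z [-0.0046  0.0053] worldz 0.0327
y-0.03 370 topx -0.0213 z [-0.0054  0.0061] worldz 0.0336
y-0.02 399 topx -0.0215 z [-0.0048  0.006 ] worldz 0.0338
y-0.01 410 topx -0.0215 z [-0.0047  0.0054] worldz 0.0338
y-0.00 460 topx -0.0216 z [-0.005   0.0058] worldz 0.0339
y0.01 551 topx -0.0215 z [-0.0055  0.0067] worldz 0.0337
y0.02 602 topx -0.0216 z [-0.0058  0.0066] worldz 0.0339
y0.03 625 topx -0.0215 z [-0.0056  0.0068] worldz 0.0338
y0.04 733 topx -0.0215 z [-0.0055  0.0063] worldz 0.0337
y0.05 77 topx -0.0207 z [-0.0046  0.0052] worldz 0.0329
```

View pics/w7.png

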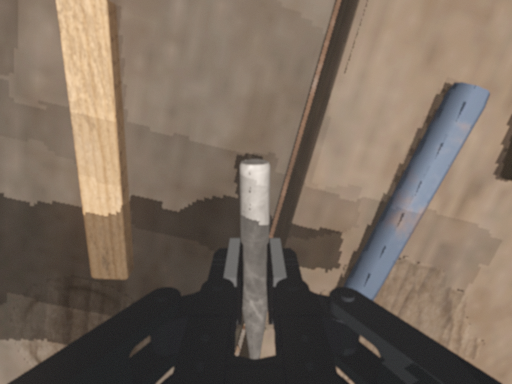

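The punch is held level, with its axis 15 mm behind the TCP. I'll raise it and measure the tin while it rises.

step_arm([
  [[0,0,0,-0.03,0,0,0],[0,0,0,-0.07,0,0,0],[0,0,0,-0.11,0,0,0],[0,0,0,-0.145,0,0,0],[0,0,0,-0.16,0,0,0],[0,0,0,-0.16,0,0,0]],
], force=80)

```text
clock: 8.65
tcp_pos: [0.5361, 0.0705, 0.1741]
orientation: [0.704, -0.085, 0.7, 0.084]
wrist_force: [-0.0, -0.6, -1.8]
finger_gap: 0.0099
```

```bash
cat > tin.py <<'E'
from h import *
im,d=env.read_camera('top')
v,u=np.mgrid[0:384,0:512]; P=world('top',u,v,d); ok=d>0
Q=P[ok]; 
def sel(x0,x1,y0,y1,z0,z1): 
    k=(Q[:,0]>x0)&(Q[:,0]<x1)&(Q[:,1]>y0)&(Q[:,1]<y1)&(Q[:,2]>z0)&(Q[:,2]<z1); return Q[k]
F=sel(.43,.47,-.33,-.24,.058,.075); G=sel(.43,.47,-.17,-.08,.058,.075)
print('front R',np.median(F,0),len(F),'front L',np.median(G,0),len(G))
for x in (.47,.5,.53,.56):
    a=sel(x-.015,x+.015,-.1,-.04,.055,.075); b=sel(x-.015,x+.015,-.37,-.31,.055,.075); c=sel(x-.015,x+.015,-.28,-.22,.03,.05)
    print(x,'L',np.median(a,0).round(4),len(a),'R',np.median(b,0).round(4),len(b),'part',np.median(c,0).round(4),len(c))
C=sel(.4,.46,-.26,-.15,.04,.062);k=C[:,0]<.435;print('catch',np.median(C[k],0),C[k].min(0),C[k].max(0),k.sum())
lid=sel(.56,.64,-.36,-.05,.205,.235);print('lid top',lid.min(0),lid.max(0),len(lid))
li=sel(.58,.615,-.33,-.08,.09,.2);A=np.c_[li[:,1],li[:,2],np.ones(len(li))];s=np.linalg.lstsq(A,li[:,0],rcond=None)[0];print('lid inner plane x=a y+b z+c',s,len(li))
E
python3 tin.py
python3 - <<'E'
import sys; sys.argv=['x','w8.png']
from look import *
E
```

```text
front R [ 0.46144055 -0.28896444  0.06192906] 16 front L [ 0.45126892 -0.11344199  0.06523318] 20
0.47 L [ 0.4705 -0.076   0.0639] 9 R [ 0.4683 -0.3433  0.0605] 11 part [ 0.4601 -0.2594  0.0371] 15
0.5 L [ 0.4868 -0.0759  0.0644] 1 R [ 0.498  -0.3422  0.0591] 9 part [ 0.5036 -0.269   0.0371] 27
0.53 L [ 0.5315 -0.0724  0.0637] 8 R [ 0.5309 -0.3413  0.0598] 10 part [ 0.5237 -0.269   0.0382] 23
0.56 L [ 0.5506 -0.0724  0.0648] 3 R [ 0.5619 -0.339   0.0643] 8 part [ 0.5637 -0.2544  0.0371] 6
catch [ 0.42892147 -0.20983949  0.05322459] [ 0.42238093 -0.22975409  0.04009676] [ 0.43307971 -0.19417348  0.06077325] 31
lid top [ 0.57245481 -0.33573209  0.20500592] [ 0.61737015 -0.06829987  0.22249663] 408
lid inner plane x=a y+b z+c [-0.05341286 -0.00401566  0.58928579] 511
8.7 [0.535  0.0705 0.1721] 0.010285596176835434 [-0.1  0.5 -1.7]
[[ 0.004 -0.238  0.971]
 [ 0.     0.971  0.238]
 [-1.    -0.001  0.003]]
```

View pics/w8.png

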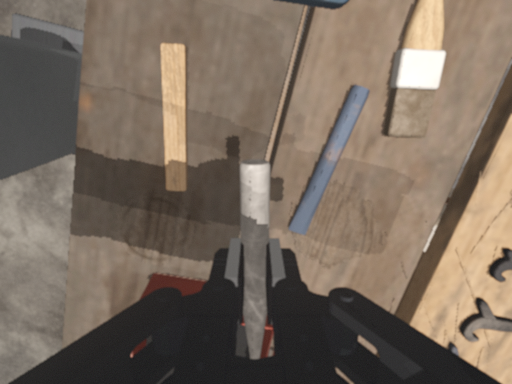

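step_arm([
  [[0.03,0,0,0,-0.03,-0.011,0],[0.06,0,0,0,-0.07,-0.026,0],[0.1,0,0,0,-0.11,-0.041,0],[0.14,0,0,0,-0.15,-0.055,0],[0.17,0,0,0,-0.185,-0.068,0],[0.187,0,0,0,-0.2025,-0.075,0],[0.187,0,0,0,-0.2025,-0.075,0],[0.187,0,0,0,-0.2025,-0.075,0]],
])

```text
clock: 9.55
tcp_pos: [0.5082, -0.1437, 0.1688]
orientation: [0.706, -0.018, 0.708, 0.019]
wrist_force: [-0.3, -0.4, -0.7]
finger_gap: 0.0103
```

```bash
python3 pp.py w9.png
python3 - <<'E'
from h import *
im,d=env.read_camera('top'); save('t9.png',cv2.resize(im[130:270,200:400],(800,560)))
E
```

```text
9.55 [ 0.5082 -0.1437  0.1688] 0.010337161104897852 [-0.3 -0.4 -0.7]
[[-0.002 -0.052  0.999]
 [ 0.002  0.999  0.052]
 [-1.     0.002 -0.002]]
0.88 [254.6, 240.6] 4641
y-0.06 100 topx -0.0182 z [-0.0028  0.0026] worldz 0.187
y-0.05 205 topx -0.0191 z [-0.0038  0.004 ] worldz 0.1879
y-0.04 275 topx -0.0204 z [-0.0048  0.0049] worldz 0.1891
y-0.03 364 topx -0.0212 z [-0.0052  0.0055] worldz 0.19
y-0.02 382 topx -0.0214 z [-0.0049  0.0053] worldz 0.1902
y-0.01 382 topx -0.0215 z [-0.0048  0.0048] worldz 0.1903
y-0.00 419 topx -0.0213 z [-0.0047  0.0049] worldz 0.1902
y0.01 517 topx -0.0214 z [-0.0058  0.006 ] worldz 0.1903
y0.02 579 topx -0.0213 z [-0.0057  0.0063] worldz 0.1902
y0.03 622 topx -0.0214 z [-0.0058  0.0067] worldz 0.1903
y0.04 703 topx -0.0214 z [-0.0057  0.0061] worldz 0.1904
y0.05 89 topx -0.0209 z [-0.0048  0.0052] worldz 0.1899
```

View pics/w9.png

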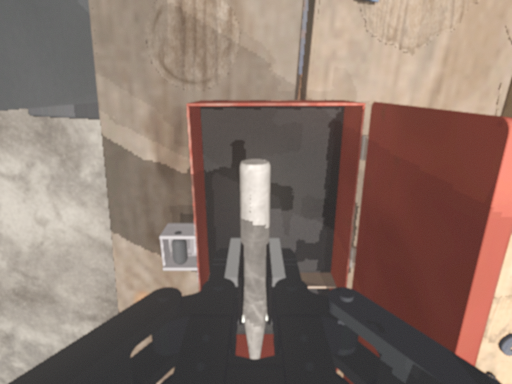

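View pics/t9.png

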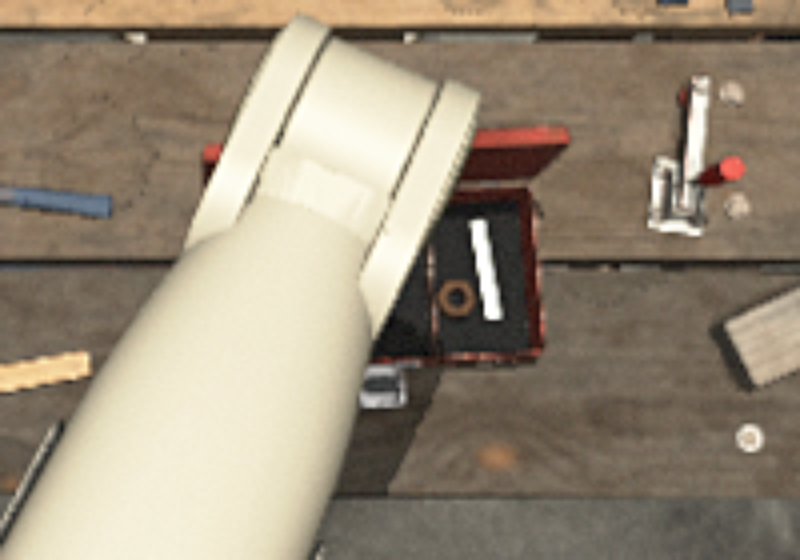

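Run:
```python
from h import *
im,d=env.read_camera('top')
v,u=np.mgrid[0:384,0:512]; P=world('top',u,v,d); ok=d>0
for y in np.arange(-.03,-.26,-.02):
    s=[]
    for x in np.arange(.40,.72,.02):
        m=ok&(abs(P[...,0]-x)<.01)&(abs(P[...,1]-y)<.01); s.append('%4d'%(P[m][:,2].max()*1000) if m.any() else '   .')
    print('%.2f'%y,' '.join(s))
st=env.get_state();print(st['joint_pos'])
im,d=env.read_camera('scene'); save('s9.png',cv2.resize(im[80:300,150:420],(800,652))[:600])
```

```text
-0.03  695    .    .    .    .    .    1    1    3    4    5    3    3    7    5    4
-0.05  704  694  673    .    .    .    .    .    3    5    2    8    6    3    5    2
-0.07  705  697  687  674  674    .    .    .    .    .  210    7    1    4    6    4
-0.09  705  698  689  681  678  676  671  658    .    .  207    .    .    5    5    5
-0.11  702  697  689  682  675  676  671  667  658    .    .    .    .    .    .   -1
-0.13  693  689  686  679  674  664  667  664  655    .    .    .    .    .    .    .
-0.15  673  675  677  676  674  665  664  656  636    .    .    .    .    .    .    .
-0.17    .    .  676  676  674  670  664  652    .    .    .    .    .    .    .    .
-0.19    5   58   59    .  668  668  663  646    .    .    .    .    .    .    .    .
-0.21    4   54   63   66   16   17    .    .    .    .    .    .    .    .    .    .
-0.23    4   60   59   66   18   19   19   11    .    .    .    .    .    .    .    .
-0.25    4    5    3   63   39   40   39   40   36    .    .    .    .    .    .    .
[-4.25733329e-01  2.45723020e-01 -1.73517659e-01  1.15183478e+00
  7.28111614e-04  1.09031459e+00]
```

View pics/s9.png

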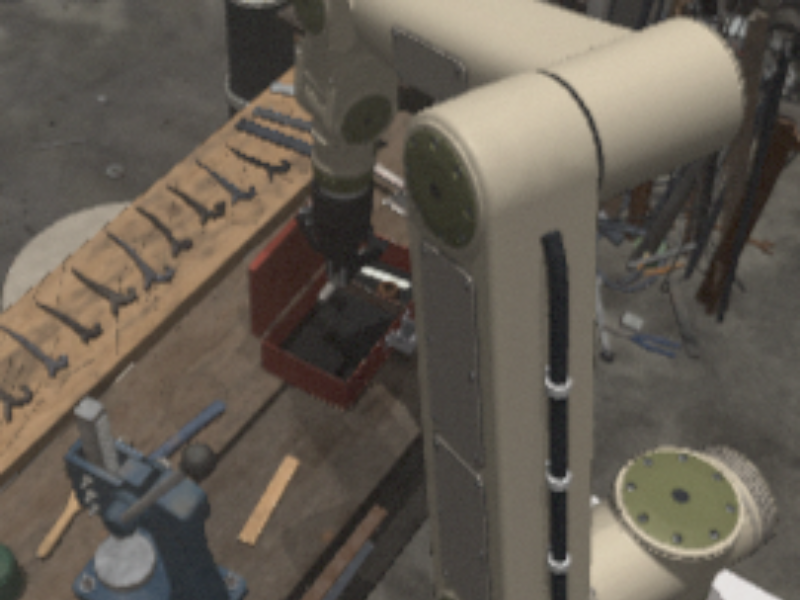

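Body clearance to the lid looks fine. I'll lower the punch to about 7 mm above the floor, then feel for contact.

step_arm([
  [[0,0,0,0.03,0,0,0],[0,0,0,0.065,0,0,0],[0,0,0,0.1,0,0,0],[0,0,0,0.13,0,0,0],[0,0,0,0.148,0,0,0],[0,0,0,0.155,0,0,0],[0,0,0,0.155,0,0,0]],
])

```text
clock: 10.5
tcp_pos: [0.5088, -0.142, 0.0147]
orientation: [0.706, -0.019, 0.707, 0.02]
wrist_force: [-0.0, -0.3, -1.0]
finger_gap: 0.0102
```

```bash
python3 pp.py w10.png|tail -4;python3 -c "
from h import *; print(env.get_state()['tcp_pos'])"
```

```text
y0.02 605 topx -0.0214 z [-0.0065  0.0059] worldz 0.0361
y0.03 653 topx -0.0215 z [-0.006   0.0068] worldz 0.0363
y0.04 716 topx -0.0214 z [-0.0059  0.0064] worldz 0.0362
y0.05 115 topx -0.0204 z [-0.005   0.0053] worldz 0.0352
[ 0.51024603 -0.14284308  0.01639174]
```

View pics/w10.png

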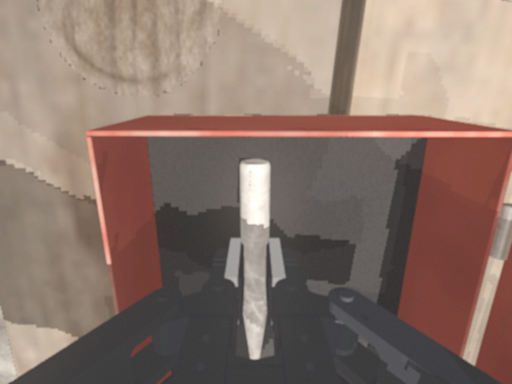

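step_arm([
  [[0,0,0,0.002,0,0,0],[0,0,0,0.004,0,0,0],[0,0,0,0.006,0,0,0],[0,0,0,0.0075,0,0,0],[0,0,0,0.0075,0,0,0]],
])

```text
clock: 11.1
tcp_pos: [0.5101, -0.1428, 0.0087]
orientation: [0.707, -0.02, 0.706, 0.02]
wrist_force: [0.0, 0.7, -1.9]
finger_gap: 0.0102
```

```bash
python3 pp.py w11.png|tail -4;python3 -c "
from h import *; s=env.get_state();print(s['tcp_pos'],s['wrist_force'])"
```

```text
y0.02 583 topx -0.0213 z [-0.006   0.0063] worldz 0.03
y0.03 626 topx -0.0214 z [-0.0062  0.0062] worldz 0.0301
y0.04 703 topx -0.0214 z [-0.0057  0.0062] worldz 0.0302
y0.05 105 topx -0.0199 z [-0.0048  0.0051] worldz 0.0287
[ 0.51017481 -0.14282274  0.00884623] [ 0.17329517 -0.15652928 -1.07980537]
```

Top at 30 mm, so the bottom is at about 17 mm and 3 mm above the floor.

step_arm([
  [[0,0,0,0.0015,0,0,0],[0,0,0,0.003,0,0,0],[0,0,0,0.0035,0,0,0],[0,0,0,0.0035,0,0,0]],
])

```text
clock: 11.6
tcp_pos: [0.5102, -0.1429, 0.0059]
orientation: [0.708, -0.02, 0.706, 0.019]
wrist_force: [-1.7, 0.1, 3.9]
finger_gap: 0.0104
```

It touches the floor (+5 N). Releasing.

step_arm([
  [[0,0,0,0,0,0,0.15],[0,0,0,0,0,0,0.3],[0,0,0,0,0,0,0.35],[0,0,0,0,0,0,0.35],[0,0,0,0,0,0,0.35]],
])

```text
clock: 12.1
tcp_pos: [0.5102, -0.1429, 0.0058]
orientation: [0.707, -0.02, 0.706, 0.019]
wrist_force: [0.9, -0.4, -0.4]
finger_gap: 0.03
```

```bash
python3 pp.py w12.png
```

```text
12.1 [ 0.5102 -0.1429  0.0058] 0.03000283716668552 [ 0.9 -0.4 -0.4]
[[ 0.002 -0.055  0.998]
 [-0.     0.998  0.055]
 [-1.    -0.     0.002]]
0.55 [254.6, 246.5] 4957
y-0.06 107 topx -0.0181 z [-0.0028  0.0031] worldz 0.0239
y-0.05 203 topx -0.0193 z [-0.0038  0.0036] worldz 0.0251
y-0.04 266 topx -0.0204 z [-0.0047  0.0046] worldz 0.0262
y-0.03 376 topx -0.0214 z [-0.0051  0.006 ] worldz 0.0272
y-0.02 440 topx -0.0214 z [-0.0055  0.0063] worldz 0.0272
y-0.01 498 topx -0.0215 z [-0.0059  0.0068] worldz 0.0273
y-0.00 516 topx -0.0215 z [-0.0058  0.0066] worldz 0.0272
y0.01 540 topx -0.0215 z [-0.006   0.0061] worldz 0.0272
y0.02 567 topx -0.0216 z [-0.0054  0.0064] worldz 0.0274
y0.03 644 topx -0.0215 z [-0.0057  0.0075] worldz 0.0273
y0.04 711 topx -0.0215 z [-0.0056  0.0065] worldz 0.0273
y0.05 88 topx -0.0197 z [-0.0043  0.0049] worldz 0.0255
```

View pics/w12.png

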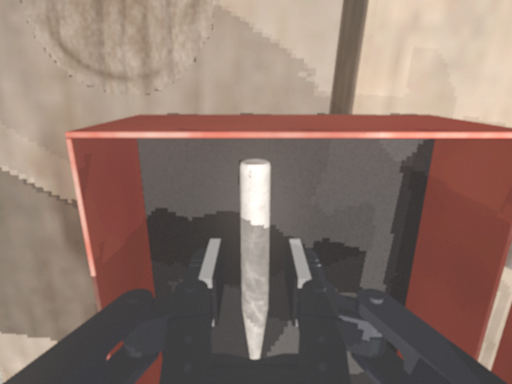

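The punch lies level on the floor (top at 27 mm, so the bottom is at 14 mm) and it's released. I'll go straight up and then deal with the lid.

step_arm([
  [[0,0,0,-0.02,0,0,0.35],[0,0,0,-0.06,0,0,0.35],[0,0,0,-0.1,0,0,0.35],[0,0,0,-0.145,0,0,0.2],[0,0,0,-0.19,0,0,0],[0,0,0,-0.235,0,0,0],[0,0,0,-0.265,0,0,0],[0,0,0,-0.27,0,0,0],[0,0,0,-0.27,0,0,0]],
])

```text
clock: 13.1
tcp_pos: [0.5103, -0.1431, 0.2767]
orientation: [0.708, -0.02, 0.705, 0.019]
wrist_force: [-0.4, -0.6, 1.3]
finger_gap: -0.0001
```

```bash
python3 pp.py w13.png
python3 - <<'E'
from h import *
d=np.load('top0.npy');v,u=np.mgrid[0:384,0:512]; P=world('top',u,v,d); ok=d>0
for x in np.arange(.62,.9,.02):
    print('%.2f'%x,[ '%d'%(P[ok&(abs(P[...,0]-x)<.01)&(abs(P[...,1]-y)<.02)][:,2].max()*1000) if (ok&(abs(P[...,0]-x)<.01)&(abs(P[...,1]-y)<.02)).any() else '.' for y in np.arange(0,-.42,-.04)])
E
```

```text
13.1 [ 0.5103 -0.1431  0.2767] -7.48211273532201e-05 [-0.4 -0.6  1.3]
[[ 0.004 -0.055  0.998]
 [-0.001  0.998  0.055]
 [-1.    -0.001  0.004]]
0.55 [253.2, 151.6] 772
y-0.06 32 topx 0.2526 z [-0.0036  0.0019] worldz 0.0242
y-0.05 43 topx 0.2515 z [-0.0048  0.0032] worldz 0.0253
y-0.04 59 topx 0.2505 z [-0.0061  0.0036] worldz 0.0263
y-0.03 73 topx 0.2492 z [-0.0073  0.0045] worldz 0.0276
y-0.02 74 topx 0.2493 z [-0.0073  0.0045] worldz 0.0274
y-0.01 78 topx 0.2491 z [-0.0072  0.0045] worldz 0.0276
y-0.00 93 topx 0.2488 z [-0.0086  0.0058] worldz 0.0279
y0.01 81 topx 0.2493 z [-0.0071  0.0044] worldz 0.0274
y0.02 79 topx 0.249 z [-0.007   0.0044] worldz 0.0277
y0.03 80 topx 0.249 z [-0.007   0.0043] worldz 0.0277
y0.04 78 topx 0.249 z [-0.0069  0.0043] worldz 0.0277
0.62 ['5', '4', '3', '.', '141', '209', '209', '209', '211', '4', '5']
0.64 ['5', '5', '0', '.', '138', '144', '143', '.', '.', '4', '5']
0.66 ['5', '3', '7', '4', '4', '2', '3', '6', '4', '3', '3']
0.68 ['5', '6', '5', '5', '5', '3', '5', '5', '3', '4', '5']
0.70 ['5', '6', '5', '9', '4', '6', '5', '5', '5', '5', '6']
0.72 ['6', '5', '5', '5', '6', '4', '5', '4', '6', '8', '5']
0.74 ['4', '5', '5', '5', '4', '4', '4', '4', '4', '3', '4']
0.76 ['25', '24', '24', '24', '26', '22', '23', '22', '24', '24', '24']
0.78 ['24', '25', '26', '24', '26', '24', '24', '25', '24', '26', '25']
0.80 ['26', '32', '32', '36', '27', '26', '24', '24', '34', '30', '34']
0.82 ['33', '35', '36', '32', '35', '32', '30', '34', '33', '29', '29']
0.84 ['25', '36', '29', '34', '32', '25', '33', '31', '37', '24', '33']
0.86 ['25', '32', '24', '33', '28', '33', '32', '31', '32', '25', '33']
0.88 ['27', '34', '25', '34', '25', '32', '29', '33', '31', '24', '31']
0.90 ['25', '33', '23', '34', '26', '33', '25', '30', '31', '24', '31']
```

View pics/w13.png

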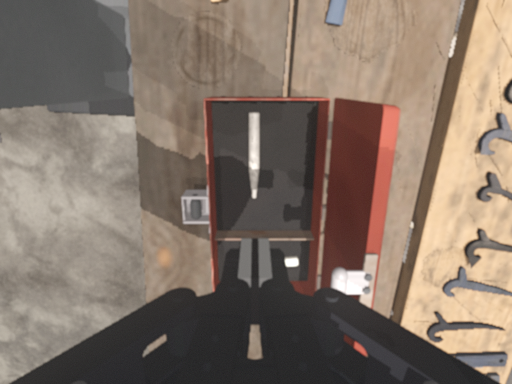

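The punch lies well in the compartment (254,150) and nothing stands behind the lid. I'll go over the lid and come down behind it.

step_arm([
  [[0,0,0,0,-0.015,0.03,0],[0,0,0,0,-0.035,0.075,0],[0,0,0,0,-0.055,0.115,0],[0,0,0,0,-0.07,0.146,0],[0,0,0,0.01,-0.07,0.15,0],[0,0,0,0.045,-0.07,0.15,0],[0,0,0,0.08,-0.07,0.15,0],[0,0,0,0.095,-0.07,0.15,0],[0,0,0,0.095,-0.07,0.15,0]],
])

```text
clock: 14.1
tcp_pos: [0.6592, -0.2024, 0.1738]
orientation: [0.704, -0.018, 0.71, 0.021]
wrist_force: [-0.4, -0.4, 0.3]
finger_gap: 0.0001
```

Run:
```python
import sys; sys.argv=['x','w14.png']
from look import *
```

```text
14.1 [ 0.6592 -0.2024  0.1738] 6.120004988055024e-05 [-0.4 -0.4  0.3]
[[-0.009 -0.055  0.998]
 [ 0.005  0.998  0.055]
 [-1.     0.005 -0.009]]
```

View pics/w14.png

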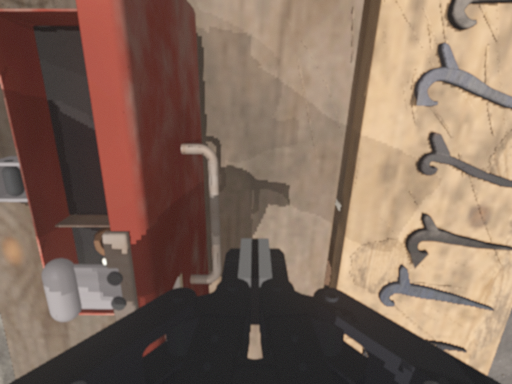

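step_arm([
  [[0,0,0,0,0,-0.018,0],[0,0,0,0,0,-0.034,0],[0,0,0,-0.001,0,-0.046,0],[0,0,0,-0.001,0,-0.058,0],[0,0,0,0.001,0,-0.07,0],[0,0,0,0.003,0,-0.0815,0],[0,0,0,0.007,0,-0.093,0],[0,0,0,0.011,0,-0.104,0],[0,0,0,0.017,0,-0.115,0],[0,0,0,0.0235,0,-0.125,0]],
])

```text
clock: 15.15
tcp_pos: [0.5363, -0.21, 0.1558]
orientation: [0.706, -0.019, 0.707, 0.02]
wrist_force: [1.0, 0.4, 1.9]
finger_gap: 0.0001
```

```bash
cat > lid.py <<'E'
from look import *
hx=.6003
# lid outer face points: red
im2=im.astype(int); red=(im2[...,0]>1.6*im2[...,1])&(im2[...,0]>60)&ok
X=P.copy(); 
tx=(P[...,0]-.526)*.9985+(P[...,1]+.207)*.055; ty=-(P[...,0]-.526)*.055+(P[...,1]+.207)*.9985
L=red&(ty>.03)&(ty<.13)&(P[...,2]>.068)
print(L.sum())
a=np.c_[.073-tx[L],P[L][:,2]-.064]
# angle of points about hinge assuming outer face offset
r=np.hypot(a[:,0],a[:,1]); k=(r>.05)
th=np.arctan2(a[k,1],a[k,0])-np.arcsin(np.clip(.015/r[k],-1,1)); print('lid angle outer-face est',np.percentile(th,[5,25,50,75,95]).round(3), 'rmax',r.max())
E
python3 lid.py w15.png
```

```text
15.15 [ 0.5363 -0.21    0.1558] 6.978479422088907e-05 [1.  0.4 1.9]
[[-0.001 -0.056  0.998]
 [ 0.002  0.998  0.056]
 [-1.     0.002 -0.001]]
22741
lid angle outer-face est [0.767 0.834 0.843 0.847 0.853] rmax 0.14347682554799937
```

View pics/w15.png

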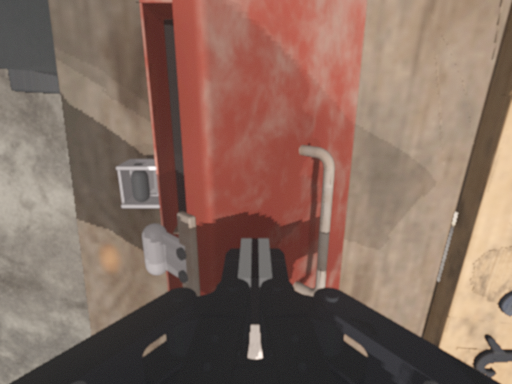

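The lid follows, now at about 0.84 rad. Continuing towards ajar.

step_arm([
  [[0,0,0,0.009,0,-0.011,0],[0,0,0,0.019,0,-0.0215,0],[0,0,0,0.028,0,-0.03,0],[0,0,0,0.0385,0,-0.038,0],[0,0,0,0.047,0,-0.043,0],[0,0,0,0.055,0,-0.047,0],[0,0,0,0.062,0,-0.05,0],[0,0,0,0.067,0,-0.051,0],[0,0,0,0.067,0,-0.051,0]],
])

```text
clock: 16.1
tcp_pos: [0.4821, -0.212, 0.0868]
orientation: [0.705, -0.018, 0.709, 0.021]
wrist_force: [-0.2, -0.4, -0.4]
finger_gap: -0.0002
```

```bash
python3 lid.py w16.png
```

```text
16.1 [ 0.4821 -0.212   0.0868] -0.00017564197567952205 [-0.2 -0.4 -0.4]
[[-0.006 -0.055  0.998]
 [ 0.003  0.998  0.055]
 [-1.     0.004 -0.006]]
31624
lid angle outer-face est [0.106 0.117 0.122 0.127 0.133] rmax 0.14219142007963145
```

View pics/w16.png

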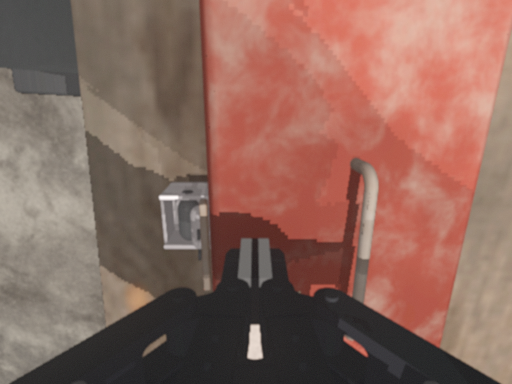

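The lid is at 0.12 rad and the striker is at the roller. Pressing down in small steps.

step_arm([
  [[0,0,0,0.002,0,-0.002,0],[0,0,0,0.004,0,-0.003,0],[0,0,0,0.006,0,-0.003,0],[0,0,0,0.008,0,-0.003,0]],
])

```text
clock: 16.55
tcp_pos: [0.4791, -0.2124, 0.0801]
orientation: [0.705, -0.019, 0.709, 0.02]
wrist_force: [-3.1, 0.1, 7.6]
finger_gap: 0.0001
```

step_arm([
  [[0,0,0,0.002,0,0,0],[0,0,0,0.004,0,0,0],[0,0,0,0.006,0,0,0],[0,0,0,0.008,0,0,0]],
])

```text
clock: 16.95
tcp_pos: [0.4792, -0.2124, 0.0717]
orientation: [0.705, -0.019, 0.709, 0.02]
wrist_force: [-0.3, -0.5, -0.2]
finger_gap: -0.0003
```

```bash
python3 lid.py w17.png
```

```text
16.95 [ 0.4792 -0.2124  0.0717] -0.0002674385690813082 [-0.3 -0.5 -0.2]
[[-0.006 -0.055  0.998]
 [ 0.002  0.998  0.055]
 [-1.     0.003 -0.006]]
32809
lid angle outer-face est [-0.027 -0.017 -0.011 -0.006  0.   ] rmax 0.1413518560575452
```

It snapped through. One short confirming press, then I retreat upwards.

step_arm([
  [[0,0,0,0.002,0,0,0],[0,0,0,0.004,0,0,0],[0,0,0,0.005,0,0,0]],
])

```text
clock: 17.3
tcp_pos: [0.4793, -0.2124, 0.0695]
orientation: [0.705, -0.019, 0.709, 0.02]
wrist_force: [-9.6, 4.6, 32.3]
finger_gap: -0.0003
```

step_arm([
  [[0,0,0,-0.01,0,0,0],[0,0,0,-0.04,0,0,0],[0,0,0,-0.08,0,0,0],[0,0,0,-0.12,0,0,0],[0,0,0,-0.16,0,0,0],[0,0,0,-0.2,0,0,0],[0,0,0,-0.2,0,0,0],[0,0,0,-0.2,0,0,0],[0,0,0,-0.2,0,0,0]],
])

```text
clock: 18.2
tcp_pos: [0.4798, -0.2124, 0.2682]
orientation: [0.705, -0.019, 0.709, 0.021]
wrist_force: [0.2, -0.2, 0.6]
finger_gap: 0.0001
```

```bash
python3 lid.py w18.png
python3 - <<'E'
from h import *
im,d=env.read_camera('scene'); save('s18.png',cv2.resize(im[80:300,150:420],(800,652))[:600])
E
```

```text
18.2 [ 0.4798 -0.2124  0.2682] 7.768405704237337e-05 [ 0.2 -0.2  0.6]
[[-0.007 -0.055  0.998]
 [ 0.003  0.998  0.055]
 [-1.     0.003 -0.006]]
8122
lid angle outer-face est [-0.03  -0.017 -0.011 -0.005  0.002] rmax 0.14202630606923936
```

View pics/w18.png

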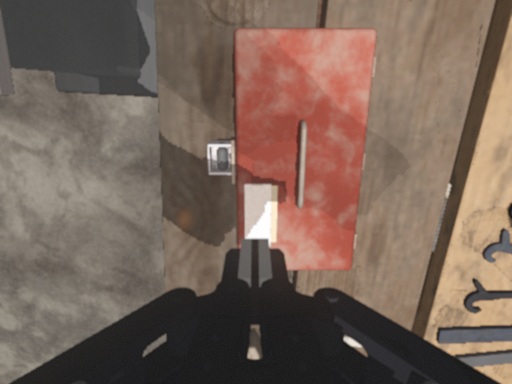

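View pics/s18.png

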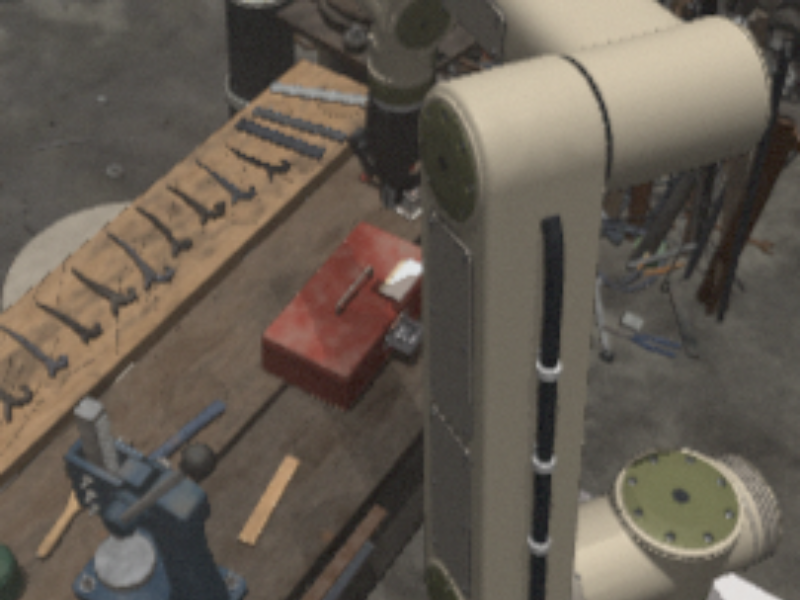

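The pictures show the lid lying flat and shut, with the arm clear and the other things where they were. Handing in.

```bash
python3 -c "
from h import *; print(env.hand_in(), env.get_state()['clock'])"
```

```text
the job is handed in; nothing more can be done
the job is handed in; nothing more can be done
```

The punch is in the tin's longer compartment and the lid is shut past its catch. I handed the job in at about 18 s; the hand-in gives no verdict.

- **Placing the punch:** I lowered it until it touched the floor (about +5 N) and then released it. A look after lifting clear showed it level, its underside at about 14 mm, well inside the walls, with the lid still open. I could not see the punch again once the lid was shut.
- **Closing the lid:** I pushed it over from behind and pressed at the front middle until the force fell from about 8 N to zero as it snapped past the catch. After I let go the lid measured -0.01 rad, which is 0 within measuring error, and it stayed there. The arm stands clear and touches nothing.
- **Other things on the bench:** They look unmoved in the pictures, but I did not measure their positions again at the end.

**What went wrong or disagreed:**
- **First grasp missed:** The fingers closed above the punch without moving it. In the wrist images the fingertips sit roughly 10 to 15 mm behind the reported TCP, where the interface text says 11 mm ahead. I gripped lower and it held.
- **Confirming press too hard:** After the snap I pressed once more to be sure, and it reached 32 N at the wrist, more than needed but within the limits.

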